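# Put the table things back in their holders

## Task

Clear up the table things, each flat inside the holder made for it: the wooden mill upright on the wide round coaster, the glass salt shaker upright on the small round coaster, the little carton right way up in the rectangular tray, and the wooden clothes peg lengthwise between the two end lips of the narrow rest. Leave the tea light and the tumbler where they stand.

Things in the scene. Friction and masses are not known exactly. Their poses are not given: they have to be found in the camera images.
- mill: turned wooden mill, round, 58 mm across and 170 mm tall, standing on the cold black hob at the left (hob surface 6 mm above the worktop, four knobs along its right edge rise to 34 mm); origin at the centre of its underside, z up. Its round head, 49 mm across, spans 123 to 159 mm up (a good grip), with a small metal knob above. The head does not turn. 0.18 kg.
- shaker: clear glass salt shaker with a grey domed cap, round, 44 mm across and 90 mm tall, standing on the hob; origin at the centre of its underside, z up. The glass body reaches 66 mm up, the cap above is 34 mm across. About 0.1 kg.
- carton: small whitish printed carton lying flat on the worktop among the holders, 39 mm along its x, 59 mm along its y, 31 mm high, with slightly sloping sides; origin at the centre of its underside, z up. Rigid, grip it across its x.
- peg: wooden clothes peg lying flat on the worktop among the holders, rigid, 15 mm along its x, 72 mm along its y, 12 mm high; origin at the centre of its underside, z up. Grip it across its x.
- wide_coaster: wide round coaster of brown wood with a grey felt inlay, fixed, 86 mm across outside, 80 mm inside its rim; origin at the centre of its underside. Floor 6 mm above the worktop, rim top 10 mm. The mill's place.
- small_coaster: small round coaster of the same make, fixed, 66 mm across outside, 60 mm inside its rim; origin at the centre of its underside. Floor 6 mm above the worktop, rim top 10 mm. The shaker's place.
- tray: rectangular tray of the same make, fixed, 61 mm along its x and 81 mm along its y outside, 55 by 75 mm inside its rim; origin at the centre of its underside. Floor 6 mm above the worktop, rim top 10 mm. The carton's place, long side along long side, either way round.
- peg_rest: narrow rest of the same make, fixed, 36 mm along its x and 94 mm along its y; origin at the centre of its underside. Floor 6 mm above the worktop; a lip to 10 mm at each y end only, 88 mm between the lips. The peg's place, along the rest's y, either way round.
- tea_light: small white tea light, 38 mm across and 15 mm high, standing loose on the worktop behind the holders; origin at the centre of its underside. To be left alone.
- tumbler: clear drinking glass, 77 mm across and 89 mm tall, standing loose on the hob beside the mill and the shaker; origin at the centre of its underside. To be left alone. (A wall cabinet hangs over the back of the worktop: its front is at x = 0.64 m, its underside 0.45 m up, its door handle at x = 0.61 m, 0.58 m up; keep the wrist in front of it. An open door stands right of the robot.)

How it is judged:
By the outcome, as a careful person would: the job done as asked, in the order asked, and still so for the second after the job is handed in, with the robot touching nothing.
It also fails if it takes over 128 s, if anything falls off the work surface, if the arm or the gripper's body presses on something with over 40 N, if the wrist force passes 120 N, or if a joint passes its speed limit or range.

## Robot

A 6-joint arm with a two-finger parallel gripper is mounted at the origin on a cart in front of the work surface, level with it; the furniture and walls round the work are solid. World frame = base frame: x ahead of the robot, y to its left, z up, the work surface at z = 0. Lengths are in m, angles in rad, forces in N, time in s.
With the tool pointing down it reaches from about 0.275 to 0.75 m from the base axis. Payload 10.2 kg.
Tool frame: the origin (TCP) lies at the very end of the fingers, on their centre line; the grasp point (between the pads) lies 19 mm behind it; z points along the fingers, y is the direction in which the jaws open and shut (so a half turn about z gives the same grasp; the last joint's range is limited). The gripper opens to 85 mm and grips with 20 to 120 N. Pads are 22 mm wide; open, the fingers measure 114 mm over their backs; the gripper's body (76 mm by 85 mm) begins 54 mm behind the grasp point. The pads swing forward as they close: fully open they stand 13 mm farther back than shut.
Start: joints at [1.067, 0.313, 1.498, -0, 1.331, -0.223], TCP at [0.146, 0.504, 0.231] pointing down, gripper open.
Joint ranges: [-2.94, 2.94], [-0.97, 2.17], [0.19, 2.56], [-1.23, 4.37], [0.02, 3.11], [-2.88, 2.88]. Speed limits (rad/s): [2.39, 2.39, 3.01, 3.14, 3.14, 3.14].

## Interface

Orientations are given as a unit quaternion [w, x, y, z].
In Python, from plant import manip gives the robot as it stands. The module is installed in compiled form; this text tells all that it offers.
- The arm moves only by the shell command python3 -m handwheel 'ROWS'. ROWS is JSON, one flat list of numbers, 7 for each row, row after row: the shift along the world's x, y, z in mm, then the turn, a rotation vector about the world's x, y, z in rad, then the opening, from 0 (shut) to 1 (fully open). In form: [tx, ty, tz, wx, wy, wz, claw, tx, ty, tz, wx, wy, wz, claw, ...]. A call has exactly 5 rows; each row is the pose to reach, as a shift and turn from the pose measured when the call began; what a row does not reach only later rows make up. A row lasts 1/10 s, in which the tool goes at most 50 mm and 8.59 degrees, less where a joint would pass 70% of its speed; a pose out of reach is approached as far as the arm can. A call with a gripper value outside its range is refused whole. The fingers move at their own pace and stop on an object; the grip force is fixed at half the most. Time passes only in rows, so rows that repeat a pose let the fingers close, or fill a call up. It gives the time, the measured TCP pose, the force and the opening at its end, in the units of the state.
- manip.state(): the state, without advancing time (a new reading comes with each control period).
- manip.snapshot(name): name is "side" or "top" or "wrist"; returns a dict with "frame" (384x512x3 uint8, blue, green, red), "intrinsics" (3x3 intrinsics, pixels), "world_to_cam" (4x4, takes a point from world to camera coordinates); the wrist camera has in their place "T_tool_cam" (4x4, takes a point from camera to tool coordinates, whose origin is the TCP and whose axes are the flange's). Camera axes: x right, y up, looking along -z (the intrinsics and any distortion apply to the point x, -y, -z); pixel columns grow to the right and rows downward; lengths in m; the calibration is good to about 2 mm. A picture is of the moment at which its call begins: read the wrist's pose just before it. There is no depth.
- manip.job_done(): hands the job in, once; it reports no verdict.
The state is a dict: "clock": time; "qpos": joint angles; "dq": joint speeds; "tau": joint torques, N m; "ee_pos": TCP position; "orientation": TCP orientation; "wrist_force": force on the tool from outside, world axes, zero at the start; "torque": the same for the moment, N m; "width": finger opening in m.
Only numpy, scipy, OpenCV 4.12 (cv2) and the standard library are available. Lean on these libraries where they do the work, as an engineer would, in place of code of your own. Each camera call takes 0.05 s, during which the arm holds its last target. There are 200 camera calls.

## Working session

There is one attempt and no reset: what is moved stays moved. The work goes in short steps, Python scripts to look and compute and a shell command to move; the robot and the scene stay as the last step left them, time stands still between calls to the robot, and variables do not carry over. Pictures are saved under pics/ and viewed, about 12 in all and at most 16, crops included, and the job is handed in when it is done.

```bash
mkdir -p pics
cat > h.py <<'E'
import numpy as np, cv2
from plant import manip
from scipy.spatial.transform import Rotation as R
def cast(s,px,z):
    K=np.array(s["intrinsics"]);T=np.linalg.inv(np.array(s["world_to_cam"]))
    d=np.linalg.inv(K)@[px[0],px[1],1]; d=T[:3,:3]@(d*[1,-1,-1]); o=T[:3,3]
    return o+d*(z-o[2])/d[2]
def proj(s,p):
    T=np.array(s["world_to_cam"]);c=T[:3,:3]@p+T[:3,3];v=np.array(s["intrinsics"])@(c*[1,-1,-1]);return v[:2]/v[2]
def snap(n,name=None):
    st=manip.state(); s=manip.snapshot(n)
    if n=="wrist":
        q=st["orientation"];T=np.eye(4);T[:3,:3]=R.from_quat([q[1],q[2],q[3],q[0]]).as_matrix();T[:3,3]=st["ee_pos"]
        s["world_to_cam"]=np.linalg.inv(T@np.array(s["T_tool_cam"]))
    if name: cv2.imwrite(f"pics/{name}.png",s["frame"])
    np.savez(f"pics/{name}.npz",**{k:v for k,v in s.items() if v is not None})
    return s
E
python3 - <<'E'
from h import *
st=manip.state();print(st)
for n in("side","top","wrist"):
    s=snap(n,n+"0");print(n,[k for k in s]);print(np.linalg.inv(np.array(s["world_to_cam"])).round(3)); print(s["intrinsics"])
E
```

```text
{'clock': 0.0, 'qpos': array([ 1.06659148e+00,  3.13449163e-01,  1.49845012e+00, -2.32015742e-05,
        1.33100051e+00, -2.23418903e-01]), 'dq': array([-0.00109306,  0.00144124,  0.00074018, -0.00092228,  0.0004922 ,
        0.00029032]), 'tau': array([ 2.80089567e-03, -4.12270331e+01, -2.59735054e+01, -9.84315307e-05,
        4.26843268e-03,  4.63172626e-05]), 'ee_pos': array([0.14537965, 0.50419572, 0.2307306 ]), 'orientation': array([-2.22035987e-04,  1.39929465e-01,  9.90161258e-01, -6.14800626e-04]), 'wrist_force': array([-0.46890408, -0.40583265, -0.42611041]), 'torque': array([-0.01391572, -0.01572768, -0.02349053]), 'width': 0.08566181569838792}
side ['frame', 'intrinsics', 'world_to_cam']
[[-0.934  0.215 -0.286  0.219]
 [-0.358 -0.599  0.716  0.878]
 [-0.017  0.771  0.637  0.711]
 [ 0.     0.     0.     1.   ]]
[[430.20247075   0.         261.54395769]
 [  0.         430.20247075 190.79392695]
 [  0.           0.           1.        ]]
top ['frame', 'intrinsics', 'world_to_cam']
[[-0.012  0.997 -0.077  0.432]
 [-0.999 -0.014 -0.029  0.125]
 [-0.03   0.076  0.997  0.93 ]
 [ 0.     0.     0.     1.   ]]
[[369.23973709   0.         255.66843977]
 [  0.         369.23973709 188.75360062]
 [  0.           0.           1.        ]]
wrist ['frame', 'intrinsics', 'T_tool_cam', 'world_to_cam']
[[ 0.278 -0.916 -0.291  0.071]
 [ 0.961  0.265  0.084  0.525]
 [-0.    -0.303  0.953  0.374]
 [ 0.     0.     0.     1.   ]]
[[298.19918625   0.         254.36745584]
 [  0.         298.19918625 193.75774827]
 [  0.           0.           1.        ]]
```

View pics/top0.png

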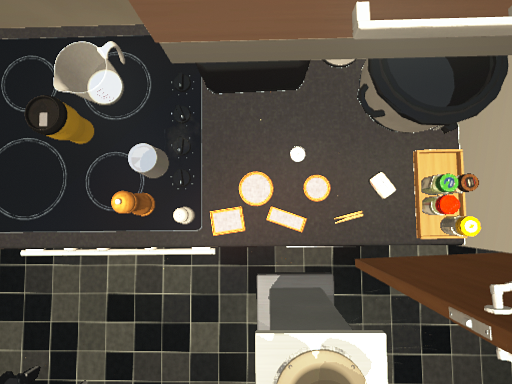

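View pics/side0.png

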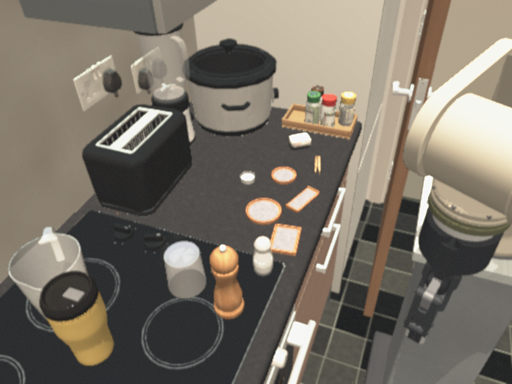

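The top view shows the mill (head 122,202), shaker (183,215), tumbler (143,157), tray (228,221), wide coaster (256,189), rest (287,219), small coaster (317,188), peg (349,217), carton (382,185) and tea light (298,154). The side view agrees with this.

```bash
cat > m.py <<'E'
from h import *
def load(n):
    return dict(np.load(f"pics/{n}.npz"))
t=load("top0");s=load("side0")
def comps(s,roi,lo,hi,amin=30):
    x0,y0,x1,y1=roi;h=cv2.cvtColor(s["frame"],cv2.COLOR_BGR2HSV)
    m=cv2.inRange(h,lo,hi);k=np.zeros_like(m);k[y0:y1,x0:x1]=m[y0:y1,x0:x1]
    cs,_=cv2.findContours(k,cv2.RETR_EXTERNAL,cv2.CHAIN_APPROX_NONE)
    return [c for c in cs if cv2.contourArea(c)>amin]
def rect(s,c,z):
    w=np.array([cast(s,p[0],z)[:2] for p in c])*1000
    return cv2.minAreaRect(w.astype(np.float32))
if __name__=="__main__":
    for nm,z,roi in [("tray",.010,(203,203,250,240)),("wide",.010,(235,165,276,210)),("rest",.008,(262,203,310,236)),("small",.01,(300,170,335,205)),("peg",.012,(330,205,368,226)),("carton",.031,(365,168,402,202)),("tea",.015,(287,143,308,165)),("shaker",.09,(170,203,198,226))]:
        for c in comps(t,roi,(0,0,110),(180,255,255)): print(nm,rect(t,c,z))
    for c in comps(t,(105,185,160,222),(3,90,60),(25,255,255)): print("mill",cv2.boundingRect(c),c[:,0].min(0),c[:,0].max(0))
    b=cv2.resize(t["frame"][140:240,100:200],None,fx=4,fy=4,interpolation=cv2.INTER_CUBIC)
    d=cv2.resize(s["frame"][225:325,150:290],None,fx=4,fy=4,interpolation=cv2.INTER_CUBIC)[:, :400]
    cv2.imwrite("pics/crop0.png",np.hstack([b,d]))
E
python3 m.py; ls pics
```

```text
tray ((424.4707946777344, 223.79251098632812), (63.58924102783203, 83.5820541381836), 8.064850807189941)
wide ((505.0517578125, 152.22866821289062), (86.92658996582031, 86.74446105957031), 44.23561096191406)
rest ((427.0043640136719, 76.9260482788086), (96.35681915283203, 38.47294235229492), 70.81153106689453)
small ((504.08624267578125, 0.2776603698730469), (66.52290344238281, 67.27628326416016), 44.038211822509766)
peg ((430.7110290527344, -76.0691909790039), (15.431187629699707, 72.24523162841797), 14.362749099731445)
carton ((506.22491455078125, -154.87615966796875), (60.3369140625, 43.367271423339844), 36.5146369934082)
tea ((589.4327392578125, 46.08349609375), (37.37123489379883, 37.85166549682617), 88.98660278320312)
shaker ((439.1173095703125, 316.2775573730469), (46.172542572021484, 36.46345520019531), 89.34220886230469)
mill (111, 190, 44, 27) [111 190] [154 216]
crop0.png
side0.npz
side0.png
top0.npz
top0.png
wrist0.npz
wrist0.png
```

View pics/crop0.png

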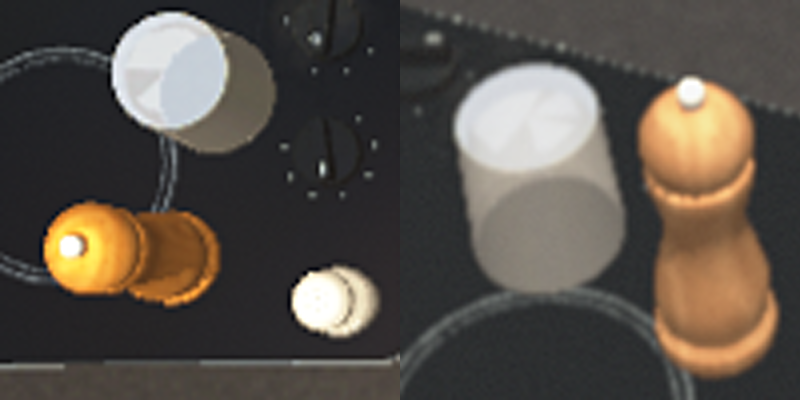

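View pics/wrist0.png

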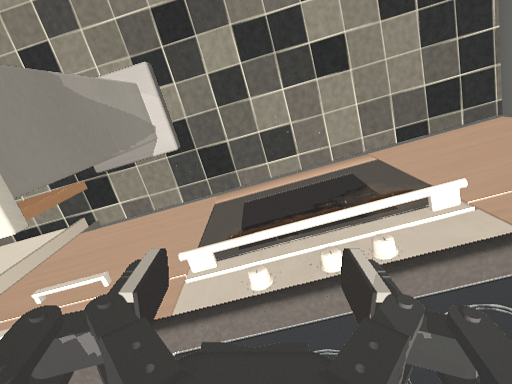

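Run:
```python
from m import *
def tri(a,b):
    A=[];r=[]
    for S,p in((t,a),(s,b)):
        o=cast(S,p,0);c=np.linalg.inv(S["world_to_cam"])[:3,3];d=(o-c)/np.linalg.norm(o-c);P=np.eye(3)-np.outer(d,d);A.append(P);r.append(P@c)
    return np.linalg.solve(A[0]+A[1],r[0]+r[1])
print("mill knob tri",tri((117.75,201.25),(222.5,248)),cast(t,(117.75,201.25),.172),cast(s,(222.5,248),.172))
print("head",cast(t,(100+92/4,140+248/4),.147),cast(s,(150+296/4,225+137/4),.147))
print("tumbler",cast(t,(142.5,157.5),.095),cast(s,(150+128/4,225+118/4),.095))
for c in comps(s,(248,230,276,280),(0,0,120),(180,255,255)):
    print("shaker side",cv2.boundingRect(c)); x,y,w,h=cv2.boundingRect(c)
    print(tri((180.5,215),(x+w/2,y+2)),cast(s,(262,241),.094),cast(t,(180.5,215),.094),cast(s,(263,272),.01))
# base: top view bottom of mill right edge/ shaker
print("mill base",cast(t,(100+180/4,140+258/4),.02),cast(s,(150+317/4,225+345/4),.02))
print("shaker base",cast(t,(100+350/4,140+300/4),.03))
```

```text
mill knob tri [0.46929322 0.4349216  0.17078132] [0.46857644 0.43415445 0.172     ] [0.4694366 0.4360416 0.172    ]
head [0.46801359 0.43291299 0.147     ] [0.46743347 0.43863444 0.147     ]
tumbler [0.57244085 0.40948462 0.095     ] [0.57108647 0.41498462 0.095     ]
shaker side (253, 230, 23, 45)
[0.43888072 0.31745856 0.10922004] [0.4401272  0.32835261 0.094     ] [0.43912048 0.32105651 0.094     ] [0.4364905  0.33591189 0.01      ]
mill base [0.46686332 0.42733932 0.02      ] [0.45954036 0.45409981 0.02      ]
shaker base [0.43943789 0.31879413 0.03      ]
```

```bash
python3 -m handwheel '[50,-11,10,0,0,0,1, 100,-22,20,0,0,0,1, 150,-33,20,0,0,0,1, 200,-44,20,0,0,0,1, 240,-54,20,0,0,0,1]'; python3 -m handwheel '[40,-8,0,0,0,0,1, 60,-13,0,0,0,0,1, 75,-16,0,0,0,0,1, 80,-16,0,0,0,0,1, 80,-16,0,0,0,0,1]'
python3 - <<'E'
from h import *
st=manip.state();print(st["clock"],st["ee_pos"],st["orientation"],st["wrist_force"])
s=snap("wrist","w1");s2=snap("top","t1")
for p in((.469,.4345,.172),(.469,.4345,.147),(.439,.321,.094),(.439,.321,.006),(.572,.411,.095)):print(proj(s,np.array(p)))
E
```

```text
clock: 0.65
ee_pos: [0.3874, 0.4494, 0.2507]
orientation: [-0.0, 0.14, 0.99, -0.001]
wrist_force: [0.1, 0.7, -0.3]
width: 0.0855
clock: 1.15
ee_pos: [0.4674, 0.4334, 0.2502]
orientation: [-0.001, 0.14, 0.99, -0.001]
wrist_force: [-0.7, 0.5, 0.2]
width: 0.0851
1.15 [0.46742721 0.43339442 0.25022046] [-5.96894784e-04  1.40262110e-01  9.90113956e-01 -7.34186027e-04] [-0.71528707  0.46708232  0.18725243]
[257.27029872 203.58214446]
[257.02776716 193.95874601]
[143.63416424 181.07930641]
[167.29349459 163.65077391]
[261.82061135 268.39842969]
```

View pics/w1.png

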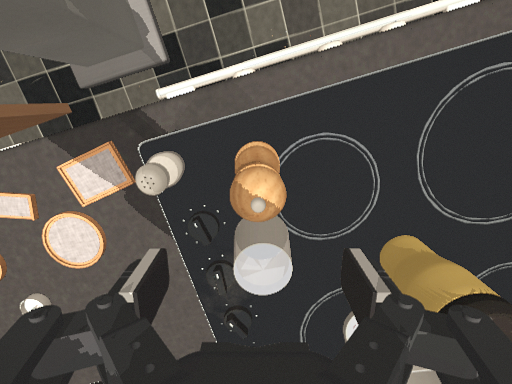

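The wrist view shows the mill knob at (258,205), which matches the prediction. The shaker cap is at (152,180), slightly off, so I'll re-cast it.

```bash
python3 - <<'E'
from m import *
w=load("w1")
print("knob",cast(w,(257.5,205),.174),"cap",cast(w,(152,180),.092))
E
python3 -m handwheel '[1,1,-40,0,0,0,1, 1,1,-80,0,0,0,1, 1,1,-110,0,0,0,1, 1,1,-122,0,0,0,1, 1,1,-124,0,0,0,1]'
```

```text
knob [0.46949297 0.43452746 0.174     ] cap [0.44065515 0.32895417 0.092     ]
clock: 1.75
ee_pos: [0.4668, 0.435, 0.1261]
orientation: [-0.001, 0.139, 0.99, -0.001]
wrist_force: [0.2, 0.2, 0.9]
width: 0.0852
```

```bash
python3 -m handwheel '[3,0,0,0,0,0,1, 3,0,0,0,0,0,0.5, 3,0,0,0,0,0,0.2, 3,0,0,0,0,0,0.2, 3,0,0,0,0,0,0]'; python3 -m handwheel '[0,0,0,0,0,0,0, 0,0,0,0,0,0,0, 0,0,0,0,0,0,0, 0,0,0,0,0,0,0, 0,0,0,0,0,0,0]'
```

```text
clock: 2.25
ee_pos: [0.4704, 0.4353, 0.1277]
orientation: [-0.0, 0.139, 0.99, -0.0]
wrist_force: [-0.7, -0.9, 5.9]
width: 0.0454
clock: 2.75
ee_pos: [0.4704, 0.4353, 0.1278]
orientation: [0.0, 0.139, 0.99, -0.0]
wrist_force: [-0.5, -0.7, 1.7]
width: 0.0458
```

```bash
python3 -m handwheel '[0,0,20,0,0,0,0, 0,0,55,0,0,0,0, 0,0,90,0,0,0,0, 0,0,115,0,0,0,0, 0,0,118,0,0,0,0]'
python3 - <<'E'
from m import *
w=load("w1")
for c in comps(w,(40,205,107,272),(0,40,90),(30,255,255)): print("wide",rect(w,c,.01))
for c in comps(w,(55,138,134,207),(0,50,90),(30,255,255)): print("tray",rect(w,c,.01))
for c in comps(s,(240,195,283,226),(0,40,90),(30,255,255)): print("wide side",rect(s,c,.01))
for c in comps(s,(268,164,300,185),(0,40,90),(30,255,255)): print("small side",rect(s,c,.01))
E
```

```text
clock: 3.25
ee_pos: [0.4711, 0.4358, 0.2488]
orientation: [0.002, 0.139, 0.99, 0.002]
wrist_force: [0.0, 0.0, -2.5]
width: 0.0455
wide ((504.7150573730469, 154.81175231933594), (87.32664489746094, 93.48543548583984), 20.567293167114258)
tray ((425.94403076171875, 226.39572143554688), (62.60994338989258, 86.43299102783203), 8.08426570892334)
wide side ((503.5587158203125, 157.32774353027344), (90.56893157958984, 100.94788360595703), 19.955291748046875)
small side ((505.04754638671875, 4.105712890625), (70.29135131835938, 83.85884857177734), 19.740114212036133)
```

```bash
python3 -m handwheel '[5,-40,0,0,0,0,0, 10,-80,0,0,0,0,0, 15,-125,0,0,0,0,0, 20,-170,0,0,0,0,0, 25,-210,0,0,0,0,0]'; python3 -m handwheel '[5,-35,0,0,0,0,0, 9,-60,0,0,0,0,0, 9,-73,0,0,0,0,0, 9,-73,0,0,0,0,0, 9,-73,0,0,0,0,0]'
python3 - <<'E'
from h import *
s=snap("side","s2");w=snap("wrist","w2");s2=snap("top","t2");print(manip.state()["ee_pos"])
cv2.imwrite("pics/c2.png",np.hstack([s["frame"][80:330,150:400],w["frame"][80:330,130:380]]).repeat(1,0))
E
```

```text
clock: 3.75
ee_pos: [0.4954, 0.2238, 0.2469]
orientation: [0.001, 0.139, 0.99, 0.001]
wrist_force: [0.5, -0.3, -1.9]
width: 0.045
clock: 4.25
ee_pos: [0.5041, 0.1516, 0.2464]
orientation: [0.0, 0.139, 0.99, 0.001]
wrist_force: [-0.2, -0.2, -2.1]
width: 0.0449
[0.50416174 0.15185217 0.2467059 ]
```

View pics/c2.png

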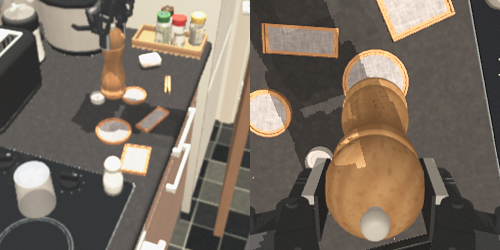

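```bash
python3 -m handwheel '[1,1,-40,0,0,0,0, 1,1,-80,0,0,0,0, 1,1,-103,0,0,0,0, 1,1,-110,0,0,0,0, 1,1,-112,0,0,0,0]';python3 -m handwheel '[0,1,-2,0,0,0,0, 0,1,-3,0,0,0,0, 0,1,-4,0,0,0,0, 0,1,-5,0,0,0,0, 0,1,-5,0,0,0,0]'
python3 - <<'E'
from h import *
snap("wrist","w3");s=snap("side","s3");print(manip.state()["wrist_force"])
cv2.imwrite("pics/c3.png",cv2.resize(s["frame"][130:250,210:330],None,fx=4,fy=4))
E
```

```text
clock: 4.9
ee_pos: [0.5052, 0.1534, 0.1347]
orientation: [0.0, 0.138, 0.99, 0.001]
wrist_force: [-0.5, -0.0, -2.0]
width: 0.0455
clock: 5.4
ee_pos: [0.5052, 0.1544, 0.1298]
orientation: [0.001, 0.138, 0.99, 0.001]
wrist_force: [0.2, 0.2, -1.4]
width: 0.0457
[ 0.55938045 -0.0425473  -2.21323587]
```

View pics/c3.png

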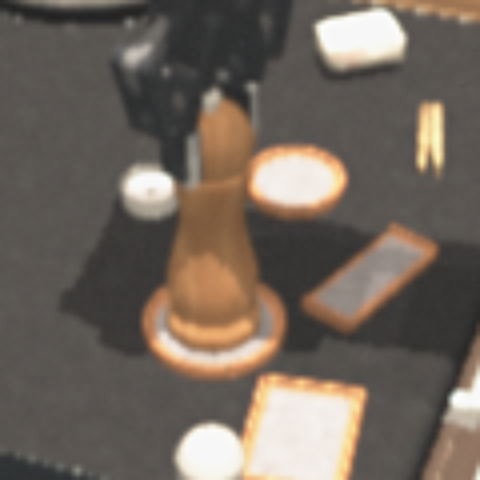

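The mill hangs upright, centred over the wide coaster.

```bash
python3 -m handwheel '[0,0,-1,0,0,0,0, 0,0,-1.5,0,0,0,0, 0,0,-2,0,0,0,0, 0,0,-2,0,0,0,0, 0,0,-2,0,0,0,0]'
```

```text
clock: 6.0
ee_pos: [0.5055, 0.1544, 0.1282]
orientation: [0.001, 0.138, 0.99, 0.001]
wrist_force: [0.2, 0.6, 3.3]
width: 0.0453
```

```bash
python3 -m handwheel '[0,0,0,0,0,0,0.6, 0,0,0,0,0,0,0.8, 0,0,0,0,0,0,1, 0,0,0,0,0,0,1, 0,0,0,0,0,0,1]'; python3 -m handwheel '[0,0,15,0,0,0,1, 0,0,50,0,0,0,1, 0,0,90,0,0,0,1, 0,0,110,0,0,0,1, 0,0,115,0,0,0,1]'
```

```text
clock: 6.5
ee_pos: [0.5054, 0.1544, 0.1281]
orientation: [0.001, 0.138, 0.99, 0.001]
wrist_force: [-0.9, -0.1, -0.7]
width: 0.0854
clock: 7.0
ee_pos: [0.5062, 0.1545, 0.2454]
orientation: [0.003, 0.138, 0.99, 0.002]
wrist_force: [0.2, -0.3, 0.2]
width: 0.0853
```

```bash
python3 -m handwheel '[-18,43,0,0,0,0,1, -36,90,0,0,0,0,1, -52,135,0,0,0,0,1, -64,165,0,0,0,0,1, -66,172,0,0,0,0,1]'; python3 -m handwheel '[0,0,-30,0,0,0,1, 0,0,-60,0,0,0,1, 0,0,-75,0,0,0,1, 0,0,-80,0,0,0,1, 0,0,-80,0,0,0,1]'
python3 - <<'E'
from h import *
s=snap("wrist","w4");print(manip.state()["ee_pos"])
for y in(.3215,.3265,.329):print(proj(s,np.array((.440,y,.094))),proj(s,np.array((.44,y,.006))))
snap("side","s4");snap("top","t4")
E
```

```text
clock: 7.5
ee_pos: [0.4383, 0.3289, 0.244]
orientation: [0.002, 0.136, 0.991, 0.001]
wrist_force: [-0.9, -0.6, -0.3]
width: 0.0853
clock: 8.0
ee_pos: [0.4384, 0.3283, 0.1633]
orientation: [0.001, 0.137, 0.991, 0.001]
wrist_force: [0.9, 0.7, 0.1]
width: 0.0855
[0.43872325 0.32853571 0.16418325]
[247.0865804  209.98740328] [248.82690377 179.79486482]
[253.42046328 208.30328709] [253.45008693 178.5269768 ]
[256.5958729  207.45897739] [255.76618684 177.8917964 ]
```

View pics/w4.png

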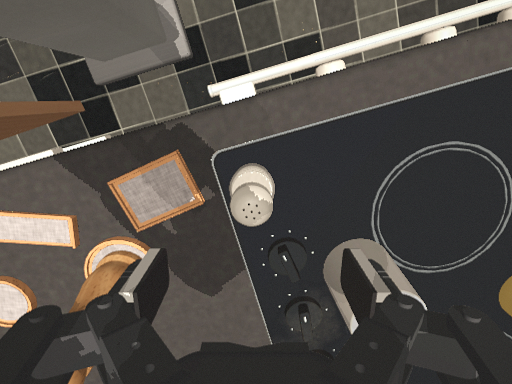

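The wrist view shows the shaker cap at (251,207), which gives y of about 0.325. The way down is clear.

```bash
python3 -m handwheel '[1,-3,-40,0,0,0,1, 1,-3,-80,0,0,0,1, 1,-3,-110,0,0,0,1, 1,-3,-124,0,0,0,1, 1,-3,-126,0,0,0,1]'; python3 -m handwheel '[0,0,0,0,0,0,0.6, 0,0,0,0,0,0,0.3, 0,0,0,0,0,0,0, 0,0,0,0,0,0,0, 0,0,0,0,0,0,0]';python3 -m handwheel '[0,0,0,0,0,0,0, 0,0,0,0,0,0,0, 0,0,5,0,0,0,0, 0,0,15,0,0,0,0, 0,0,20,0,0,0,0]'
```

```text
clock: 8.65
ee_pos: [0.4397, 0.3257, 0.0383]
orientation: [0.002, 0.137, 0.991, 0.001]
wrist_force: [0.3, -0.0, 0.7]
width: 0.0857
clock: 9.15
ee_pos: [0.4404, 0.3261, 0.04]
orientation: [0.003, 0.137, 0.991, 0.002]
wrist_force: [-2.6, -1.3, 10.0]
width: 0.0364
clock: 9.65
ee_pos: [0.4408, 0.3263, 0.0613]
orientation: [0.004, 0.137, 0.991, 0.002]
wrist_force: [0.4, 0.5, -0.8]
width: 0.0368
```

```bash
python3 -m handwheel '[0,0,40,0,0,0,0, 0,0,80,0,0,0,0, 0,0,120,0,0,0,0, 0,0,160,0,0,0,0, 0,0,180,0,0,0,0]'; python3 -m handwheel '[-10,-40,0,0,0,0,0, -20,-80,0,0,0,0,0, -20,-120,0,0,0,0,0, -10,-160,0,0,0,0,0, 0,-200,0,0,0,0,0]'; python3 -m handwheel '[15,-30,0,0,0,0,0, 30,-65,0,0,0,0,0, 50,-100,0,0,0,0,0, 62,-120,0,0,0,0,0, 64,-124,0,0,0,0,0]'
```

```text
clock: 10.15
ee_pos: [0.4413, 0.3266, 0.2455]
orientation: [0.006, 0.136, 0.991, 0.004]
wrist_force: [-0.8, 0.3, -1.6]
width: 0.0365
clock: 10.65
ee_pos: [0.4411, 0.1252, 0.2463]
orientation: [0.007, 0.136, 0.991, 0.004]
wrist_force: [0.2, 0.6, -0.7]
width: 0.0363
clock: 11.15
ee_pos: [0.5058, -0.0008, 0.2464]
orientation: [0.007, 0.138, 0.99, 0.004]
wrist_force: [0.0, 0.7, -2.3]
width: 0.0366
```

Run:
```python
from h import *
st=manip.state();print(st["ee_pos"],st["orientation"],st["width"],st["qpos"].round(2))
s=snap("side","s5");w=snap("wrist","w5")
cv2.imwrite("pics/c5.png",np.hstack([cv2.resize(s["frame"][60:260,180:380],None,fx=1.92,fy=1.92),w["frame"][:,100:400]]))
```

```text
[ 0.50580204 -0.00081648  0.24641913] [0.00681467 0.13761297 0.99045528 0.00381808] 0.036559495108480326 [-0.24  0.25  1.54  0.01  1.34 -1.54]
```

View pics/c5.png

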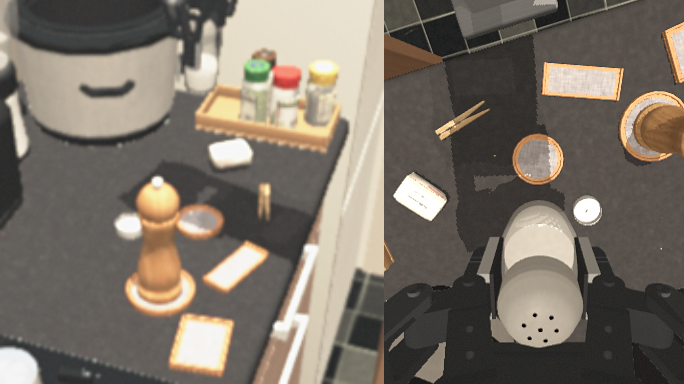

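The side view shows the mill upright and centred on its coaster. The shaker hangs straight over the small coaster.

```bash
python3 -m handwheel '[-1,3,-40,-0.003,0.008,0,0, -1,3,-80,-0.003,0.008,0,0, -1,3,-120,-0.003,0.008,0,0, -1,3,-155,-0.003,0.008,0,0, -1,3,-170,-0.003,0.008,0,0]'; python3 -m handwheel '[0,0,-15,0,0,0,0, 0,0,-25,0,0,0,0, 0,0,-29,0,0,0,0, 0,0,-31,0,0,0,0, 0,0,-31,0,0,0,0]'
python3 - <<'E'
from h import *
s=snap("side","s6");w=snap("wrist","w6")
cv2.imwrite("pics/c6.png",np.hstack([cv2.resize(s["frame"][130:230,240:340],None,fx=3.84,fy=3.84),w["frame"][:,100:400]]))
E
```

```text
clock: 11.75
ee_pos: [0.5019, 0.0059, 0.0739]
orientation: [0.001, 0.136, 0.991, 0.002]
wrist_force: [-1.0, -0.3, -1.4]
width: 0.0363
clock: 12.25
ee_pos: [0.5022, 0.006, 0.0435]
orientation: [0.001, 0.136, 0.991, 0.002]
wrist_force: [-0.6, -0.7, -0.8]
width: 0.0367
```

View pics/c6.png

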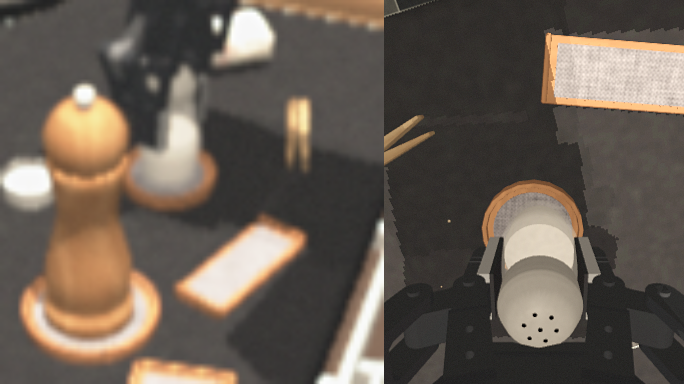

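The coaster's centre column is 533 and the shaker's is 540, so I shift about −4 mm in y and +2 mm in x, then seat it.

```bash
python3 -m handwheel '[1,-2,0,0,0,0,0, 2,-4,0,0,0,0,0, 2,-4,-1.5,0,0,0,0, 2,-4,-3,0,0,0,0, 2,-4,-4,0,0,0,0]'
```

```text
clock: 12.85
ee_pos: [0.5044, 0.0018, 0.0404]
orientation: [0.001, 0.136, 0.991, 0.002]
wrist_force: [-8.2, 0.8, 21.3]
width: 0.0363
```

```bash
python3 -m handwheel '[0,0,0,0,0,0,0, 0,0,0,0,0,0,0.6, 0,0,0,0,0,0,1, 0,0,0,0,0,0,1, 0,0,0,0,0,0,1]'; python3 -m handwheel '[0,0,30,0,0,0,1, 0,0,70,0,0,0,1, 0,0,110,0,0,0,1, 0,0,150,0,0,0,1, 0,0,170,0,0,0,1]'
python3 - <<'E'
from h import *
print(manip.state()["ee_pos"])
s=snap("side","s7");w=snap("wrist","w7");snap("top","t7")
cv2.imwrite("pics/c7.png",np.hstack([cv2.resize(s["frame"][130:230,240:340],None,fx=3.84,fy=3.84),w["frame"][:,100:400]]))
E
```

```text
clock: 13.35
ee_pos: [0.5044, 0.0018, 0.0403]
orientation: [0.001, 0.136, 0.991, 0.002]
wrist_force: [-0.4, -0.1, 0.6]
width: 0.0854
clock: 13.85
ee_pos: [0.5052, 0.0016, 0.2137]
orientation: [0.004, 0.136, 0.991, 0.002]
wrist_force: [0.2, -0.4, -0.9]
width: 0.0853
[0.50516145 0.00164255 0.21372799]
```

View pics/c7.png

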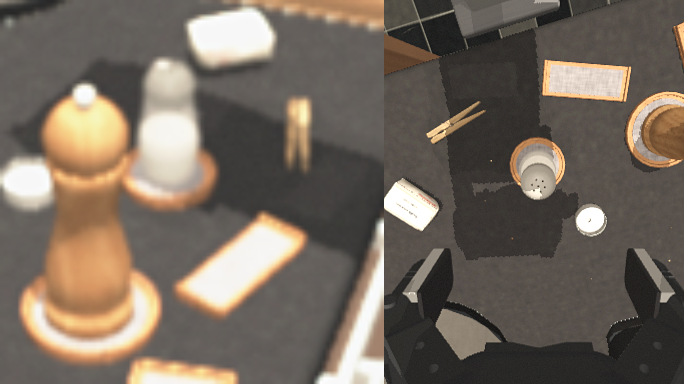

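Both stand upright in their coasters. The carton is next, with its long axis at about 36.5°, so I need to turn the jaws by about +52°.

```bash
python3 -m handwheel '[0,-35,0,0,0,0.15,1, 0,-75,0,0,0,0.3,1, 0,-115,0,0,0,0.45,1, 0,-145,0,0,0,0.6,1, 1,-157,0,0,0,0.74,1]'; python3 -m handwheel '[0,0,-15,0,0,0.1,1, 0,0,-40,0,0,0.171,1, 0,0,-60,0,0,0.171,1, 0,0,-65,0,0,0.171,1, 0,0,-65,0,0,0.171,1]'
python3 - <<'E'
from m import *
st=manip.state();print(st["ee_pos"],st["orientation"],st["qpos"].round(2))
s=snap("wrist","w8")
c0=proj(s,np.array((.506,-.155,.031))).astype(int);print(c0)
x,y=c0
for c in comps(s,(x-110,y-90,x+110,y+60),(0,0,120),(180,110,255),200): print(rect(s,c,.031),cv2.boundingRect(c))
for nm,z,roi in [("peg",.012,(330,205,368,226)),("carton",.031,(365,168,402,202))]:
    for c in comps(load("t7"),roi,(0,0,110),(180,255,255)): print(nm,rect(load("t7"),c,z))
E
```

```text
clock: 14.5
ee_pos: [0.5049, -0.1576, 0.209]
orientation: [0.0, -0.233, 0.972, 0.004]
wrist_force: [-0.4, 0.5, -0.6]
width: 0.0853
clock: 15.0
ee_pos: [0.5043, -0.1574, 0.1429]
orientation: [-0.001, -0.315, 0.949, 0.005]
wrist_force: [0.7, 0.2, 0.7]
width: 0.0852
[ 0.50434484 -0.15738807  0.14285484] [-0.00104111 -0.31537687  0.9489545   0.00465826] [-0.53  0.41  1.6   0.01  1.14 -2.74]
[255 193]
((506.98651123046875, -158.73800659179688), (58.94523620605469, 37.6786994934082), 36.45671081542969) (230, 159, 43, 64)
((437.8607482910156, -102.6456527709961), (12.55159854888916, 34.587276458740234), 13.723550796508789) (332, 155, 33, 27)
((512.336181640625, -257.78570556640625), (73.90811920166016, 30.438074111938477), 0.13439883291721344) (145, 103, 47, 72)
peg ((429.19598388671875, -76.06396484375), (90.49238586425781, 39.38460159301758), 88.43991088867188)
carton ((509.2154235839844, -157.49359130859375), (86.5903091430664, 78.3035888671875), 88.03160858154297)
```

View pics/w8.png

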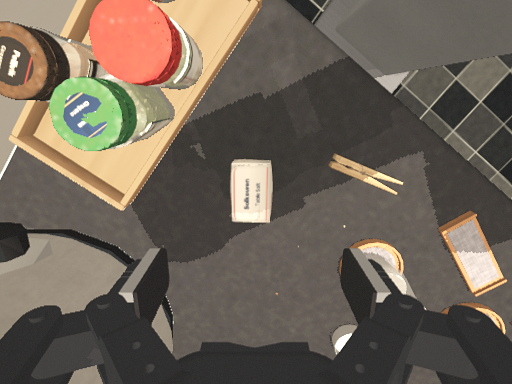

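The carton's top face measures 59 x 38 mm at (0.507, -0.159) and 36.5°, at about pixel (251,191). The jaws are lined up and the way down is clear.

```bash
python3 -m handwheel '[2,-1,-40,0,0,0,1, 3,-1,-80,0,0,0,1, 3,-1,-115,0,0,0,1, 3,-1,-128,0,0,0,1, 3,-1,-131,0,0,0,1]'; python3 -m handwheel '[0,0,-3,0,0,0,1, 0,0,-4,0,0,0,1, 0,0,-4,0,0,0,0.6, 0,0,-4,0,0,0,0.3, 0,0,-4,0,0,0,0]'; python3 -m handwheel '[0,0,0,0,0,0,0, 0,0,0,0,0,0,0, 0,0,0,0,0,0,0, 0,0,0,0,0,0,0, 0,0,0,0,0,0,0]'
```

```text
clock: 15.55
ee_pos: [0.5079, -0.1586, 0.0127]
orientation: [-0.001, -0.315, 0.949, 0.004]
wrist_force: [0.1, -0.1, 0.5]
width: 0.0855
clock: 16.05
ee_pos: [0.5081, -0.1587, 0.0092]
orientation: [-0.0, -0.315, 0.949, 0.004]
wrist_force: [-0.7, 0.0, 1.1]
width: 0.0438
clock: 16.55
ee_pos: [0.5083, -0.1588, 0.0095]
orientation: [-0.0, -0.315, 0.949, 0.004]
wrist_force: [-0.0, 0.2, 5.6]
width: 0.0376
```

```bash
python3 -m handwheel '[0,0,20,0,0,0,0, 0,0,60,0,0,0,0, 0,0,100,0,0,0,0, 0,0,145,0,0,0,0, 0,0,185,0,0,0,0]'; python3 -m handwheel '[-10,25,10,0,0,-0.14,0, -25,60,20,0,0,-0.28,0, -40,100,20,0,0,-0.42,0, -60,140,20,0,0,-0.56,0, -75,180,20,0,0,-0.7,0]'; python3 -m handwheel '[-15,40,0,0,0,-0.14,0, -20,80,0,0,0,-0.28,0, -20,120,0,0,0,-0.42,0, -15,160,0,0,0,-0.56,0, -10,190,0,0,0,-0.7,0]'; python3 -m handwheel '[0,5,0,0,0,-0.14,0, 0,10,0,0,0,-0.28,0, 0,14,0,0,0,-0.42,0, 0,14,0,0,0,-0.56,0, 0,14,0,0,0,-0.67,0]'
python3 - <<'E'
from m import *
st=manip.state();q=st["orientation"];M=R.from_quat([q[1],q[2],q[3],q[0]]).as_matrix()
print(st["ee_pos"],"jaw deg",np.degrees(np.arctan2(M[1,1],M[0,1])),"tool z",M[:,2],st["qpos"].round(2))
s=snap("wrist","w9")
for c in comps(s,(0,0,512,300),(0,50,90),(30,255,255),200): print(rect(s,c,.01),cv2.boundingRect(c))
E
```

```text
clock: 17.05
ee_pos: [0.508, -0.1587, 0.1963]
orientation: [-0.0, -0.315, 0.949, 0.004]
wrist_force: [0.8, -0.3, 0.0]
width: 0.0377
clock: 17.55
ee_pos: [0.4317, 0.0225, 0.216]
orientation: [0.001, 0.032, 0.999, 0.004]
wrist_force: [1.0, 1.0, -0.7]
width: 0.038
clock: 18.05
ee_pos: [0.4211, 0.2123, 0.2158]
orientation: [0.002, 0.353, 0.936, 0.003]
wrist_force: [-0.0, -0.1, -0.6]
width: 0.0382
clock: 18.55
ee_pos: [0.4208, 0.2264, 0.2154]
orientation: [0.002, 0.643, 0.766, 0.002]
wrist_force: [0.3, 0.1, -1.3]
width: 0.0379
[0.42080148 0.22640118 0.21535874] jaw deg 10.009837679230891 tool z [ 6.15247236e-03 -8.95666435e-05 -9.99981069e-01] [ 0.25  0.22  1.66 -0.    1.25  0.07]
((401.8987731933594, 86.77125549316406), (8.823183059692383, 104.17255401611328), 7.470123767852783) (218, 230, 8, 70)
((338.6936950683594, 80.91104888916016), (115.18553161621094, 24.131603240966797), 69.66719055175781) (147, 225, 45, 67)
((482.7322998046875, 119.73094177246094), (204.16465759277344, 142.79234313964844), 14.946255683898926) (214, 200, 150, 100)
((426.150634765625, 224.92169189453125), (61.376827239990234, 83.27822875976562), 8.195470809936523) (232, 133, 54, 70)
```

View pics/w9.png

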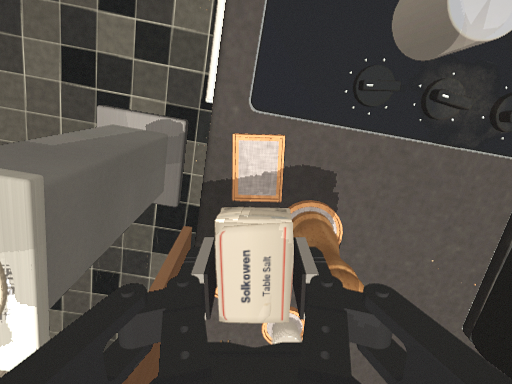

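The wrist view confirms the tray at (426, 225) mm and 8.2°, at pixels (232–285, 133–202). The carton sits square in the jaws.

```bash
python3 -m handwheel '[5,-1,-40,0,0.006,-0.032,0, 5,-1,-80,0,0.006,-0.032,0, 5,-1,-120,0,0.006,-0.032,0, 5,-1,-155,0,0.006,-0.032,0, 5,-1,-170,0,0.006,-0.032,0]'; python3 -m handwheel '[0,0,-8,0,0,0,0, 0,0,-14,0,0,0,0, 0,0,-17,0,0,0,0, 0,0,-18,0,0,0,0, 0,0,-18,0,0,0,0]'
```

```text
clock: 19.1
ee_pos: [0.4241, 0.2248, 0.0423]
orientation: [-0.001, 0.656, 0.755, -0.002]
wrist_force: [0.1, -0.1, -0.2]
width: 0.0382
clock: 19.6
ee_pos: [0.4244, 0.2249, 0.0248]
orientation: [-0.001, 0.656, 0.755, -0.002]
wrist_force: [-0.2, -0.9, -0.1]
width: 0.0378
```

```bash
python3 -m handwheel '[1,0,-3,0,0,0,0, 1.5,0,-6,0,0,0,0, 1.5,0,-8,0,0,0,0, 1.5,0,-9,0,0,0,0, 1.5,0,-9.5,0,0,0,0]'
```

```text
clock: 20.1
ee_pos: [0.4258, 0.2249, 0.0156]
orientation: [-0.001, 0.656, 0.755, -0.002]
wrist_force: [-3.6, -1.7, 12.5]
width: 0.0381
```

Contact came at the expected height, so I release, rise and look.

```bash
python3 -m handwheel '[0,0,0,0,0,0,0.6, 0,0,0,0,0,0,0.75, 0,0,0,0,0,0,0.75, 0,0,0,0,0,0,0.75, 0,0,0,0,0,0,0.75]'; python3 -m handwheel '[0,0,20,0,0,0,0.75, 0,0,60,0,0,0,0.8, 0,0,100,0,0,0,1, 0,0,140,0,0,0,1, 0,0,160,0,0,0,1]'
python3 - <<'E'
from h import *
print(manip.state()["ee_pos"])
s=snap("side","s10");w=snap("wrist","w10")
cv2.imwrite("pics/c10.png",np.hstack([cv2.resize(s["frame"][140:260,240:340],None,fx=3.2,fy=3.2),w["frame"][:,100:400]]))
E
```

```text
clock: 20.6
ee_pos: [0.4258, 0.2249, 0.0156]
orientation: [-0.001, 0.656, 0.755, -0.002]
wrist_force: [-0.2, -0.4, 0.0]
width: 0.0641
clock: 21.1
ee_pos: [0.4266, 0.2252, 0.1789]
orientation: [0.0, 0.656, 0.755, 0.0]
wrist_force: [0.5, -0.1, -0.5]
width: 0.0855
[0.42663871 0.22515931 0.17892546]
```

View pics/c10.png

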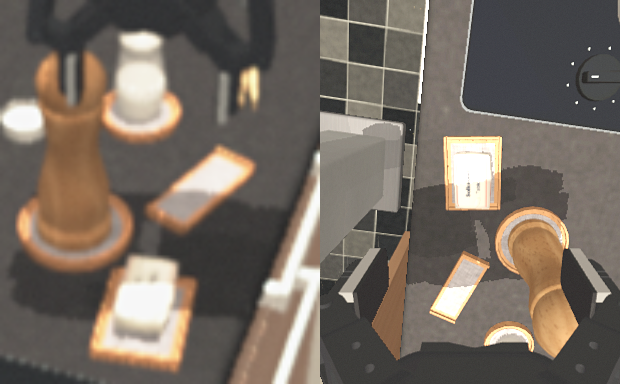

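The carton lies in the tray, at crop (452–493, 150–208) inside the rim at (445–500, 138–210). Next I refine the peg's pose.

```bash
python3 - <<'E'
from m import *
s=load("w8")
cs=comps(s,(322,145,412,202),(8,70,110),(30,255,255),15)
print([cv2.boundingRect(c) for c in cs]);print(rect(s,np.vstack(cs),.010))
s=load("w10")
for c in comps(s,(170,240,300,330),(0,50,90),(30,255,255),200): print("rest",rect(s,c,.008),cv2.boundingRect(c))
E
python3 -m handwheel '[-4,-30,15,0,0,0.05,1, -8,-70,20,0,0,0.11,1, -8,-115,20,0,0,0.11,1, -5,-160,20,0,0,0.11,1, 0,-205,20,0,0,0.11,1]';  python3 -m handwheel '[2,-35,0,0,0,0,1, 4,-70,-10,0,0,0,1, 4,-90,-30,0,0,0,1, 4,-95,-50,0,0,0,1, 4,-97,-60,0,0,0,1]'
python3 - <<'E'
from m import *
st=manip.state();q=st["orientation"];M=R.from_quat([q[1],q[2],q[3],q[0]]).as_matrix()
print(st["ee_pos"],"jaw deg",np.degrees(np.arctan2(M[1,1],M[0,1])),"tool z",M[:,2])
s=snap("wrist","w11");u,v=proj(s,np.array((.4305,-.076,.01))).astype(int);print(u,v)
cs=comps(s,(u-50,v-75,u+50,v+75),(8,70,110),(30,255,255),15)
print([cv2.boundingRect(c) for c in cs]);print(rect(s,np.vstack(cs),.010))
E
```

```text
[(329, 154, 75, 41)]
((433.1134338378906, -77.1348876953125), (14.291143417358398, 75.10273742675781), 14.423023223876953)
rest ((428.6549377441406, 78.335205078125), (100.69820404052734, 38.61030960083008), 70.12374114990234) (209, 250, 61, 74)
rest ((480.6277770996094, 128.9441375732422), (29.282325744628906, 46.98928451538086), 10.600987434387207) (274, 240, 26, 35)
rest ((353.31097412109375, 70.35752868652344), (20.349931716918945, 130.36001586914062), 0.038615405559539795) (170, 240, 19, 90)
clock: 21.7
ee_pos: [0.4262, 0.0187, 0.1973]
orientation: [-0.0, 0.613, 0.79, 0.0]
wrist_force: [1.4, -0.1, 0.1]
width: 0.0858
clock: 22.2
ee_pos: [0.4291, -0.0785, 0.1349]
orientation: [-0.002, 0.614, 0.79, -0.0]
wrist_force: [0.3, -0.5, -0.1]
width: 0.0855
[ 0.42907761 -0.07852398  0.13494417] jaw deg 14.302858698765457 tool z [-0.00358234  0.00220437 -0.99999115]
256 183
[(252, 145, 15, 76)]
((432.56304931640625, -75.89442443847656), (13.238914489746094, 72.44593048095703), 14.269137382507324)
```

```bash
python3 -m handwheel '[3,2,-35,0,0,0,1, 3,2,-70,0,0,0,1, 3,2,-105,0,0,0,0.7, 3,2,-120,0,0,0,0.5, 3,2,-123,0,0,0,0.5]'; python3 -m handwheel '[0,0,-3,0,0,0,0.5, 0,0,-6,0,0,0,0.5, 0,0,-7,0,0,0,0.5, 0,0,-8,0,0,0,0.5, 0,0,-8,0,0,0,0.5]'
```

```text
clock: 22.75
ee_pos: [0.4311, -0.0752, 0.0101]
orientation: [-0.004, 0.613, 0.79, -0.001]
wrist_force: [-0.4, 0.4, 0.2]
width: 0.0441
clock: 23.25
ee_pos: [0.4313, -0.0753, 0.0023]
orientation: [-0.004, 0.613, 0.79, -0.001]
wrist_force: [-0.0, 0.7, 0.1]
width: 0.0428
```

```bash
python3 -m handwheel '[1,0,1,0,0,0,0.3, 1,0,1,0,0,0,0.1, 1,0,1,0,0,0,0, 1,0,1,0,0,0,0, 1,0,1,0,0,0,0]'; python3 -m handwheel '[0,0,0,0,0,0,0, 0,0,0,0,0,0,0, 0,0,10,0,0,0,0, 0,0,30,0,0,0,0, 0,0,45,0,0,0,0]'
```

```text
clock: 23.75
ee_pos: [0.4326, -0.0754, 0.0039]
orientation: [-0.003, 0.613, 0.79, -0.0]
wrist_force: [-0.4, 0.2, 7.5]
width: 0.0128
clock: 24.25
ee_pos: [0.4327, -0.0755, 0.0502]
orientation: [-0.003, 0.613, 0.79, -0.0]
wrist_force: [-0.7, -0.4, -0.3]
width: 0.0127
```

```bash
python3 -m handwheel '[0,0,35,0,0,0,0, 0,0,70,0,0,0,0, 0,10,95,0,0,-0.1,0, -2,40,100,0,0,-0.2,0, -3,80,100,0,0,-0.32,0]'; python3 -m handwheel '[-1,35,0,0,0,-0.12,0, -2,60,0,0,0,-0.266,0, -2,73,0,0,0,-0.266,0, -2,73,0,0,0,-0.266,0, -2,73,0,0,0,-0.266,0]'
python3 - <<'E'
from m import *
st=manip.state();q=st["orientation"];M=R.from_quat([q[1],q[2],q[3],q[0]]).as_matrix()
print(st["ee_pos"],"jaw deg",np.degrees(np.arctan2(M[1,1],M[0,1])),"tool z",M[:,2],st["width"])
s=snap("wrist","w12");u,v=proj(s,np.array((.428,.0775,.008))).astype(int);print(u,v)
for c in comps(s,(u-60,v-70,u+60,v+70),(0,50,90),(30,255,255),100):print(cv2.boundingRect(c),rect(s,c,.008))
cv2.imwrite("pics/c12.png",np.hstack([s["frame"],cv2.resize(snap("side","s12")["frame"][120:260,230:340],None,fx=2.6,fy=2.743)]))
E
```

```text
clock: 24.75
ee_pos: [0.4302, 0.0046, 0.152]
orientation: [-0.002, 0.733, 0.68, 0.001]
wrist_force: [0.4, -0.0, -0.0]
width: 0.0126
clock: 25.25
ee_pos: [0.4282, 0.0773, 0.1524]
orientation: [-0.002, 0.817, 0.577, 0.001]
wrist_force: [0.1, 0.9, -0.0]
width: 0.0127
[0.42817916 0.07727522 0.15237127] jaw deg -19.527532697803423 tool z [ 1.77877830e-04  3.88144896e-03 -9.99992451e-01] 0.01266005624665701
253 180
(236, 132, 39, 118) ((424.3305358886719, 63.72266387939453), (123.52104187011719, 36.48554611206055), 70.46492767333984)
(272, 110, 41, 17) ((481.85858154296875, 122.18668365478516), (10.670487403869629, 40.26592254638672), 57.41079330444336)
```

View pics/c12.png

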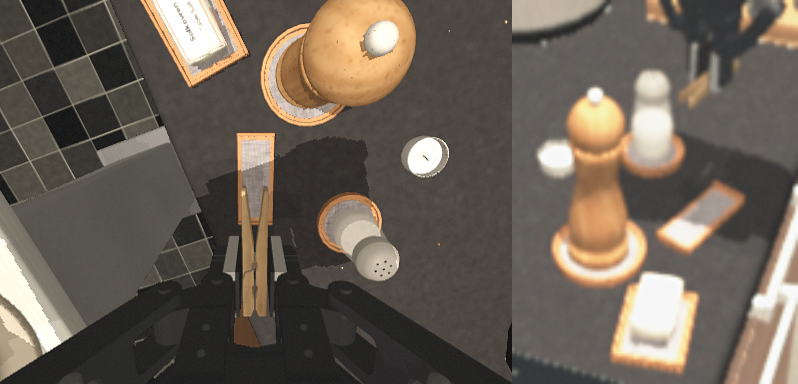

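The peg is held level and in line with the rest, which measures 70.5° at pixels (237–275, 133–225). The other three things sit right in their holders.

```bash
python3 -m handwheel '[0,0,-35,0,0,0,0, 0,0,-70,0,0,0,0, 0,0,-105,0,0,0,0, 0,0,-122,0,0,0,0, 0,0,-126,0,0,0,0]'; python3 -m handwheel '[0,0,-6,0,0,0,0, 0,0,-10,0,0,0,0, 0,0,-12,0,0,0,0, 0,0,-13,0,0,0,0, 0,0,-13,0,0,0,0]'
```

```text
clock: 25.85
ee_pos: [0.4273, 0.0762, 0.0247]
orientation: [-0.003, 0.818, 0.576, -0.0]
wrist_force: [-1.1, -0.2, 0.4]
width: 0.0128
clock: 26.35
ee_pos: [0.4275, 0.0762, 0.0119]
orientation: [-0.003, 0.818, 0.576, -0.0]
wrist_force: [0.6, 0.9, -0.1]
width: 0.0126
```

```bash
python3 -m handwheel '[0.5,1,-1,0,0,0,0, 0.5,1,-1.5,0,0,0,0, 0.5,1,-2,0,0,0,0, 0.5,1,-2.5,0,0,0,0, 0.5,1,-2.5,0,0,0,0]'
```

```text
clock: 26.85
ee_pos: [0.4281, 0.0772, 0.0099]
orientation: [-0.003, 0.817, 0.576, 0.0]
wrist_force: [-2.6, 0.0, 9.1]
width: 0.0127
```

Contact came at the expected height. I release, rise and go clear.

```bash
python3 -m handwheel '[0,0,0,0,0,0,0.2, 0,0,0,0,0,0,0.4, 0,0,0,0,0,0,0.5, 0,0,0,0,0,0,0.5, 0,0,0,0,0,0,0.5]'; python3 -m handwheel '[0,0,25,0,0,0,0.5, 0,0,65,0,0,0,0.5, 0,0,105,0,0,0,0.5, 0,0,150,0,0,0,0.5, 0,0,190,0,0,0,0.5]'; python3 -m handwheel '[-10,0,5,0,0,0,0.5, -30,0,10,0,0,0,0.5, -50,0,10,0,0,0,0.5, -60,0,10,0,0,0,0.5, -60,0,10,0,0,0,0.5]'
python3 - <<'E'
from m import *
w=snap("wrist","w13");s=snap("side","s13");t2=snap("top","t13");print(manip.state()["ee_pos"],manip.state()["wrist_force"])
for c in comps(t2,(287,143,308,165),(0,0,110),(180,255,255)): print("tea",rect(t2,c,.015))
a=load("top0")["frame"][140:182,125:175].astype(int);b=t2["frame"][140:182,125:175].astype(int);print("tumbler diff",abs(a-b).mean())
cv2.imwrite("pics/c13.png",np.hstack([w["frame"][:,56:456],cv2.resize(s["frame"][130:260,230:340],None,fx=2.95,fy=2.954)]))
E
```

```text
clock: 27.35
ee_pos: [0.4281, 0.0772, 0.0099]
orientation: [-0.003, 0.817, 0.576, 0.0]
wrist_force: [-0.8, -1.1, 0.2]
width: 0.043
clock: 27.85
ee_pos: [0.4279, 0.0772, 0.2021]
orientation: [-0.002, 0.817, 0.576, 0.0]
wrist_force: [0.7, -0.6, -0.3]
width: 0.0429
clock: 28.35
ee_pos: [0.3673, 0.0773, 0.2121]
orientation: [-0.002, 0.817, 0.576, 0.0]
wrist_force: [-0.2, 0.4, 0.4]
width: 0.0427
[0.36850637 0.07714405 0.21204427] [ 0.33121448  0.52384896 -1.43047132]
tea ((589.4343872070312, 46.092933654785156), (37.345516204833984, 37.848636627197266), 88.98660278320312)
tumbler diff 27.343809523809522
```

View pics/c13.png

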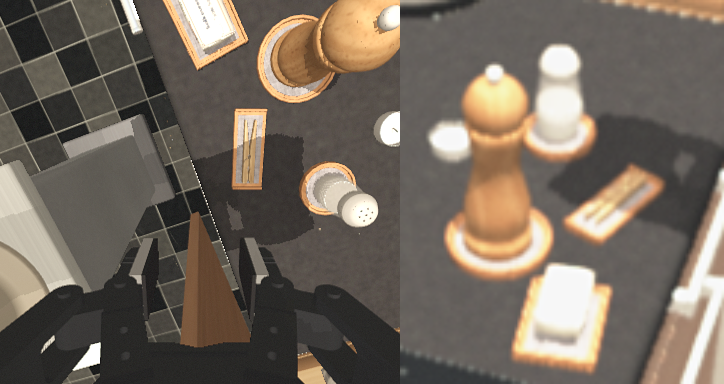

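The peg lies between the lips at (235–267, 110–188), and everything else is in its place. The tumbler's image difference is large, so I check its position by shape.

Run:
```python
from m import *
for n in("top0","t1","t2","t4","t7","t13"):
    T=load(n);print(n,[cv2.boundingRect(c) for c in comps(T,(115,135,178,185),(0,0,90),(180,255,255),60)])
for n in("side0","s5","s7","s13"):
    S=load(n);print(n,[cv2.boundingRect(c) for c in comps(S,(155,230,210,305),(0,0,90),(180,255,255),60)], abs(S["frame"][235:305,158:208].astype(int)-load("side0")["frame"][235:305,158:208]).mean())
```

```text
top0 [(122, 143, 46, 35)]
t1 [(128, 143, 29, 30)]
t2 [(128, 143, 29, 32)]
t4 [(117, 143, 40, 42)]
t7 [(128, 143, 29, 32)]
t13 [(128, 143, 29, 32)]
side0 [(163, 241, 43, 61)] 0.0
s5 [(161, 240, 49, 65), (167, 230, 43, 13)] 20.663333333333334
s7 [(161, 240, 49, 65), (167, 230, 43, 13)] 20.642
s13 [(161, 240, 49, 65), (167, 230, 43, 13)] 21.825809523809525
```

```bash
python3 -c "
from plant import manip
print(manip.job_done(), manip.state()['clock'])"
```

```text
the job is handed in; nothing more can be done
the job is handed in; nothing more can be done
```

The job is done and handed in at about 28 s on the robot's clock. I placed the mill, shaker, carton and peg in their holders in the order asked, touching down at the expected height each time.

- **Final views:** the last wrist and side pictures show the mill and shaker upright on their coasters. The carton lies right way up in the tray, and the peg lies lengthwise between the lips of the rest. The gripper was clear of everything.
- **Forces:** the highest wrist force reported was about 23 N, when the shaker touched down. It is read only at the end of each move.
- **Tea light:** it measures the same place as at the start, within 0.1 mm.
- **Tumbler:** my brightness comparison of its image disagreed with the start (mean difference about 27 grey levels). Its rim outline in the top view has kept the same top-left corner since the first move. In the start picture the mask merged the rim with the glass's side, so I put the difference down to changed light and shadow; I did not measure its position again.

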